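# Turn the row of restorer's containers round into the empty rack

## Task

The restorer has used the four small containers (bottle, jar, tin, can) from left to right and now works back the other way: move all four from the rack with the cork pads into the empty rack in the reverse order, so that the one that stood leftmost (seen from the robot) ends up rightmost, the second from the left ends up second from the right, and so on. Each must finally stand upright on the floor of its own pocket, about in the middle; set them down rather than let them fall, and knock none over.

Things in the scene. Friction and masses are not known exactly. Their poses are not given: they have to be found in the camera images.
- bottle: small round amber glass bottle: body 38 mm diameter, straight up to 50 mm, then shoulder and narrow black cap (22 mm diameter), 74 mm high in all. Origin: centre of its underside, z up; starts on its cork pad, 15 mm above the bench, turned at random about z. Loose, about 130 g. Grip with the tool centre 30 mm above the underside
- jar: round white ceramic jar: body 46 mm diameter and 43 mm high, with a 36 mm wide cork stopper on it, 54 mm high in all. Origin: centre of its underside, z up; starts on its cork pad, 15 mm above the bench, turned at random about z. Loose, about 150 g. Grip with the tool centre 30 mm above the underside
- tin: plain round steel tin, squat: 48 mm diameter, 46 mm high, closed flat top with a darker grey disc. Origin: centre of its underside, z up; starts on its cork pad, 15 mm above the bench, turned at random about z. Loose, about 160 g. Grip with the tool centre 30 mm above the underside
- can: square aluminium can: 38 x 38 mm and 58 mm high, with a 20 mm round black cap in the middle of its top, 70 mm high in all; x, y axes square to its sides. Origin: centre of its underside, z up; starts on its cork pad, 15 mm above the bench, its sides within 0.12 rad of square to the rack. Loose, about 170 g. Grip with the tool centre 30 mm above the underside
- pad_bottle: fixed square cork pad, 60 x 60 x 3 mm, lying in the pocket of the source rack where the bottle stands at the start (any of the four pockets); origin: centre of its underside, 12 mm above the bench; it stays and so marks the bottle's old place. All four pads look alike
- pad_jar: fixed square cork pad, 60 x 60 x 3 mm, lying in the pocket of the source rack where the jar stands at the start (any of the four pockets); origin: centre of its underside, 12 mm above the bench; it stays and so marks the jar's old place. All four pads look alike
- pad_tin: fixed square cork pad, 60 x 60 x 3 mm, lying in the pocket of the source rack where the tin stands at the start (any of the four pockets); origin: centre of its underside, 12 mm above the bench; it stays and so marks the tin's old place. All four pads look alike
- pad_can: fixed square cork pad, 60 x 60 x 3 mm, lying in the pocket of the source rack where the can stands at the start (any of the four pockets); origin: centre of its underside, 12 mm above the bench; it stays and so marks the can's old place. All four pads look alike
- source_rack: dark wooden rack fixed on the bench, the one with cork pads; same shape, size and axes as empty_rack. Origin: centre of the underside; y along the row to the robot's left (within 0.3 rad of world +y). Pocket centres at y = +105, +35, -35, -105 mm, x = 0, floor 12 mm above the bench (pad top 15 mm)
- empty_rack: like source_rack but without pads, left or right of it. 74 mm deep (x), 288 long (y); origin: centre of underside; y along the row to the robot's left. Pocket centres y = +105, +35, -35, -105 mm, x = 0; floor 12 mm above bench; pockets 62 mm (y) by 64 (x); partitions and ends 8 mm thick, rising 12 mm above the floor; front and back lips 5 mm thick, rising 6 mm
Things that resemble listed ones, but are neither listed nor needed, are in the scene too. Leave any purple look-alike of the tin alone.

How it is judged:
At the end, for the whole second after the job is handed in: Each container stands in the empty rack, in the pocket mirroring its start (first from left becomes first from right, and so on), centre within 15 mm of the pocket centre along and across the row, underside 8 to 16 mm above the rack underside, upright within 0.1 rad, at rest ((y of pad_bottle in the frame of source_rack below 0.075 m or y of pad_bottle in the frame of source_rack above 0.135 m or y of bottle in the frame of empty_rack between -0.12 and -0.09 m) and (y of pad_bottle in the frame of source_rack below 0.005 m or y of pad_bottle in the frame of source_rack above 0.065 m or y of bottle in the frame of empty_rack between -0.05 and -0.02 m) and (y of pad_bottle in the frame of source_rack below -0.065 m or y of pad_bottle in the frame of source_rack above -0.005 m or y of bottle in the frame of empty_rack between 0.02 and 0.05 m) and (y of pad_bottle in the frame of source_rack below -0.135 m or y of pad_bottle in the frame of source_rack above -0.075 m or y of bottle in the frame of empty_rack between 0.09 and 0.12 m) and x of bottle in the frame of empty_rack between -0.015 and 0.015 m and z of bottle in the frame of empty_rack between 0.008 and 0.016 m and angle between each of bottle, jar, tin, can's own z axis and vertical below 0.1 rad and linear speed of each of bottle, jar, tin, can below 0.02 m/s and angular speed of each of bottle, jar, tin, can below 0.2 rad/s and (y of pad_jar in the frame of source_rack below 0.075 m or y of pad_jar in the frame of source_rack above 0.135 m or y of jar in the frame of empty_rack between -0.12 and -0.09 m) and (y of pad_jar in the frame of source_rack below 0.005 m or y of pad_jar in the frame of source_rack above 0.065 m or y of jar in the frame of empty_rack between -0.05 and -0.02 m) and (y of pad_jar in the frame of source_rack below -0.065 m or y of pad_jar in the frame of source_rack above -0.005 m or y of jar in the frame of empty_rack between 0.02 and 0.05 m) and (y of pad_jar in the frame of source_rack below -0.135 m or y of pad_jar in the frame of source_rack above -0.075 m or y of jar in the frame of empty_rack between 0.09 and 0.12 m) and x of jar in the frame of empty_rack between -0.015 and 0.015 m and z of jar in the frame of empty_rack between 0.008 and 0.016 m and (y of pad_tin in the frame of source_rack below 0.075 m or y of pad_tin in the frame of source_rack above 0.135 m or y of tin in the frame of empty_rack between -0.12 and -0.09 m) and (y of pad_tin in the frame of source_rack below 0.005 m or y of pad_tin in the frame of source_rack above 0.065 m or y of tin in the frame of empty_rack between -0.05 and -0.02 m) and (y of pad_tin in the frame of source_rack below -0.065 m or y of pad_tin in the frame of source_rack above -0.005 m or y of tin in the frame of empty_rack between 0.02 and 0.05 m) and (y of pad_tin in the frame of source_rack below -0.135 m or y of pad_tin in the frame of source_rack above -0.075 m or y of tin in the frame of empty_rack between 0.09 and 0.12 m) and x of tin in the frame of empty_rack between -0.015 and 0.015 m and z of tin in the frame of empty_rack between 0.008 and 0.016 m and (y of pad_can in the frame of source_rack below 0.075 m or y of pad_can in the frame of source_rack above 0.135 m or y of can in the frame of empty_rack between -0.12 and -0.09 m) and (y of pad_can in the frame of source_rack below 0.005 m or y of pad_can in the frame of source_rack above 0.065 m or y of can in the frame of empty_rack between -0.05 and -0.02 m) and (y of pad_can in the frame of source_rack below -0.065 m or y of pad_can in the frame of source_rack above -0.005 m or y of can in the frame of empty_rack between 0.02 and 0.05 m) and (y of pad_can in the frame of source_rack below -0.135 m or y of pad_can in the frame of source_rack above -0.075 m or y of can in the frame of empty_rack between 0.09 and 0.12 m) and x of can in the frame of empty_rack between -0.015 and 0.015 m and z of can in the frame of empty_rack between 0.008 and 0.016 m); the robot touches nothing.
It fails at once if a container is let fall (faster than 0.9 m/s, as after a drop of 40 mm, out of the fingers) ((linear speed of bottle above 0.9 m/s and contact force between the fingers and bottle below 0.05 N) or (linear speed of jar above 0.9 m/s and contact force between the fingers and jar below 0.05 N) or (linear speed of tin above 0.9 m/s and contact force between the fingers and tin below 0.05 N) or (linear speed of can above 0.9 m/s and contact force between the fingers and can below 0.05 N)).
It fails at once if a container is knocked over (more than 60 degrees from upright) (angle between any of bottle, jar, tin, can's own z axis and vertical above 1.05 rad).
It also fails if it takes over 115 s, if anything falls off the work surface, if the arm or the gripper's body presses on something with over 40 N, if the wrist force passes 120 N, or if a joint passes its speed limit or range.

## Robot

A 7-joint arm with a two-finger parallel gripper is mounted at the origin on the work surface. World frame = base frame: x ahead of the robot, y to its left, z up, the work surface at z = 0. Lengths are in m, angles in rad, forces in N, time in s.
With the tool pointing down it reaches from about 0.4 to 0.85 m from the base axis. Payload 10.4 kg.
Tool frame: the origin (TCP) lies between the finger pads, 19 mm behind the fingertips; this is the grasp point; z points along the fingers, y is the line along which they close (so a half turn about z gives the same grasp; the last joint's range is limited). The gripper opens to 85 mm and grips with 20 to 120 N. Pads are 22 mm wide; open, the fingers measure 114 mm over their backs; the gripper's body (76 mm by 85 mm) begins 54 mm behind the grasp point. The pads swing forward as they close: fully open they stand 13 mm farther back than shut.
Start: joints at [-1.127, 0.332, -0.065, 1.46, 0.022, 1.35, -0.088], TCP at [0.281, 0.558, 0.25] pointing down, gripper open.
Joint ranges: [-2.6, 2.6], [-0.5, 2.12], [-1.47, 1.34], [0.16, 2.42], [-1.27, 4.41], [0.06, 2.06], [-2.6, 2.6]. Speed limits (rad/s): [2.22, 2.22, 2.79, 2.79, 3.14, 3.14, 3.14].

## Interface

Orientations are given as a unit quaternion [x, y, z, w].
In Python, from workcell import manip, optics gives the robot as it stands.
- The arm moves only by the tool jog_arm, never from a script. Its arguments are lists of equal length, an entry for each row: "dr": the turn, a rotation vector about the tool's x, y, z normalised to -1 to 1, where 1 is 4 degrees, a list of three; "translation": the shift along the tool's x, y, z normalised to -1 to 1, where 1 is 0.025 m, a list of three; "jaw": the opening, from 0 (shut) to 1 (fully open). A call has 1 to 10 rows; each row shifts and turns the commanded pose from where the row before left it, along the tool's axes as they then stand; what a row does not reach is not made up. A row lasts 1/10 s, in which the tool goes at most 50 mm and 8.59 degrees, less where a joint would pass 70% of its speed; a pose out of reach is approached as far as the arm can. A call with a number of a shift or a turn outside -1 to 1 is refused whole. A call with a gripper value outside its range is refused whole. The fingers move at their own pace and stop on an object; "squeeze" is the grip in N (left out, the last holds). Time passes only in rows, so rows that do not move let the fingers close. It gives the time, the measured TCP pose, the force, the opening and the grip force at its end, in the units of the state.
- manip.get_obs(): the state, without advancing time (a new reading comes with each control period).
- optics.camera(name): name is "scene" or "top" or "wrist"; returns a dict with "color" (420x560x3 uint8, red, green, blue), "mtx" (3x3 intrinsics, pixels), "R" (3x3) and "t" (3): a world point X has camera coordinates R X + t. Camera axes: x right, y down, z forward; pixel columns grow to the right and rows downward; lengths in m; the calibration is good to about 2 mm. A picture is of the moment at which its call begins. There is no depth.
- manip.hand_in(): hands the job in; it is judged then, once.
The state is a dict: "clock": time; "joint_pos": joint angles; "joint_velocities": joint speeds; "tau": joint torques, N m; "position": TCP position; "ee_rot": TCP orientation; "ft_force": force on the tool from outside, world axes, zero at the start; "torque": the same for the moment, N m; "grip_width": opening from 0.0 (shut) to 1.0 (fully open); "grasp_force": force on a finger pad.
Only numpy, scipy, OpenCV 4.12 (cv2) and the standard library are available. Lean on these libraries where they do the work, as an engineer would, in place of code of your own. Each camera call takes 0.05 s, during which the arm holds its last target. There are 200 camera calls.

## Working session

There is one attempt and no reset: what is moved stays moved. The work goes in short steps, Python scripts to look and compute and a tool call to move; the robot and the scene stay as the last step left them, time stands still between calls to the robot, and variables do not carry over. Pictures are saved under pics/ and viewed, at most 14 in all, crops included, and the job is handed in when it is done.

Besides the shell and the picture viewer there is one more tool, called after "Call:" as name(argument=value, ...), one argument or row to a line, values as JSON. jog_arm: Moves the arm, as the interface text tells. Scaled input: -1 to 1 covers 0.025 m each way for a shift and 4 degrees each way for a turn. Its arguments: {"type":"object","properties":{"dr":{"type":"array","items":{"type":"array","items":{"type":"number"}}},"translation":{"type":"array","items":{"type":"array","items":{"type":"number"}}},"jaw":{"type":"array","items":{"type":"number"}},"squeeze":{"type":"number"}},"required":["dr","translation","jaw"]}

```bash
mkdir -p pics; cat > h.py <<'E'
import numpy as np, cv2
from workcell import manip, optics
def cam(n,f):
    c=optics.camera(n); cv2.imwrite('pics/'+f,c['color'][:,:,::-1]); np.savez('pics/'+f+'.npz',**{k:c[k] for k in('color','mtx','R','t')}); return c
def ray(c,u,v,z):
    K,R,t=[np.array(c[k]) for k in('mtx','R','t')]
    d=R.T@np.linalg.inv(K)@np.array([u,v,1.]); o=-R.T@t.ravel()
    return o+d*(z-o[2])/d[2]
def proj(c,X):
    p=np.array(c['mtx'])@(np.array(c['R'])@np.array(X)+np.array(c['t']).ravel()); return p[:2]/p[2]
E
python3 -c "
from h import *
cam('top','top0.png');cam('scene','sc0.png');o=manip.get_obs();print(o)
c=np.load('pics/top0.png.npz');print(c['mtx'],c['R'],c['t'])
for n in('top0','sc0'):
  im=cv2.imread(f'pics/{n}.png');cv2.imwrite(f'pics/{n}b.png',cv2.resize(im,(784,588),interpolation=cv2.INTER_CUBIC))
"
```

```text
{'clock': 0.1, 'joint_pos': array([-1.12660825,  0.33277082, -0.06467614,  1.46084685,  0.02159394,
        1.34994101, -0.08851364]), 'joint_velocities': array([ 0.00086875, -0.00036859,  0.00069084, -0.00450333,  0.00048334,
        0.001292  , -0.00014069]), 'tau': array([ 8.53588626e-04, -6.26745844e+01,  4.86775883e-02, -3.92429817e+01,
        1.62541552e-02,  6.95468814e-03, -1.37710788e-05]), 'position': array([0.28113196, 0.55784331, 0.24932408]), 'ee_rot': array([ 2.31289833e-01,  9.72884684e-01, -6.24689573e-04, -1.16827607e-04]), 'ft_force': array([ 0.07973908, -0.56966968, -0.30801229]), 'torque': array([ 0.01817585, -0.01845586,  0.01929512]), 'grasp_force': 0.0, 'grip_width': 1.00275585258375}
[[396.43393421   0.         277.74781891]
 [  0.         396.43393421 209.92554606]
 [  0.           0.           1.        ]] [[ 1.62977270e-02 -9.99865241e-01  1.97079003e-03]
 [-9.86896385e-01 -1.64027283e-02 -1.60519397e-01]
 [ 1.60530092e-01  6.71135747e-04 -9.87030719e-01]] [0.03535902 0.50478195 0.84228047]
```

View pics/top0b.png

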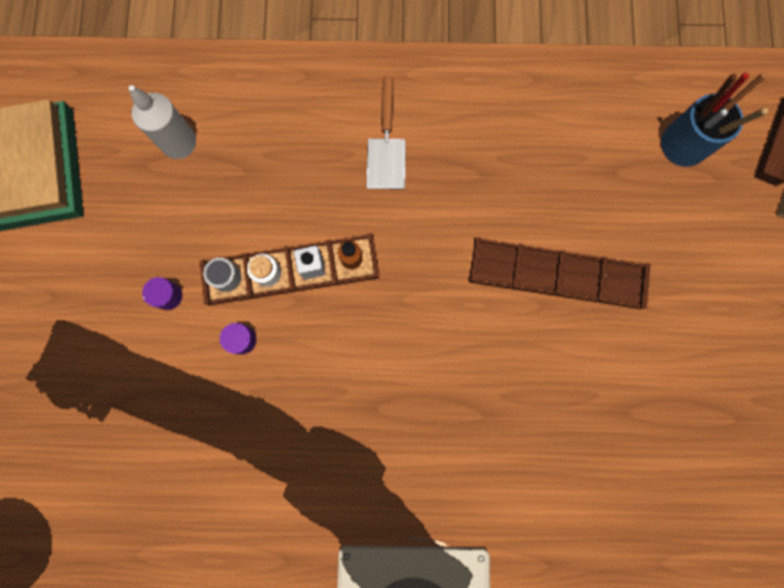

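View pics/sc0b.png

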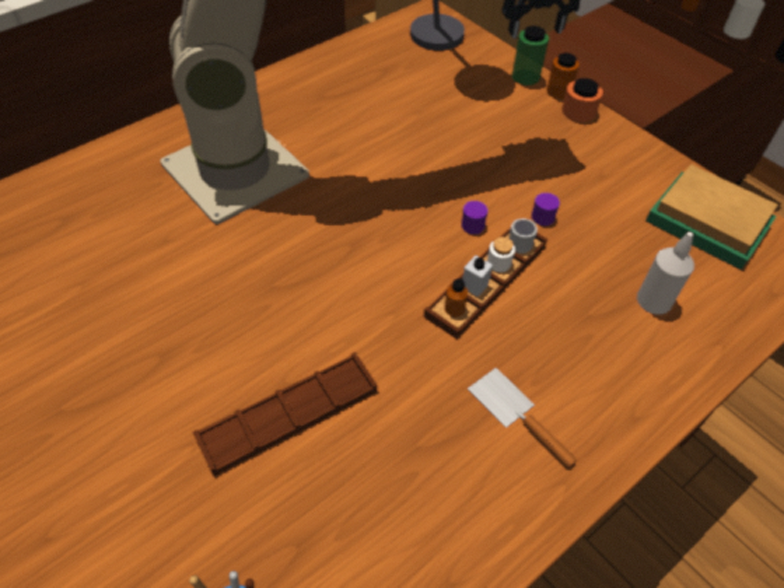

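The top view shows the source rack on the left with the tin (219,273), jar (263,268), can (308,261) and bottle (350,253). The empty rack is on the right, around (558,273). The purple look-alikes are at (160,293) and (237,338), so the grey one standing on cork in the rack is the tin. I'll confirm that in enlarged crops and read off the corners.

```bash
python3 -c "
import cv2
im=cv2.imread('pics/top0.png')
cv2.imwrite('pics/a.png',cv2.resize(im[160:225,135:279],None,fx=5.5,fy=5.5,interpolation=cv2.INTER_CUBIC))
cv2.imwrite('pics/b.png',cv2.resize(im[160:225,328:472],None,fx=5.5,fy=5.5,interpolation=cv2.INTER_CUBIC))
"
```

```text
(no output)
```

View pics/a.png

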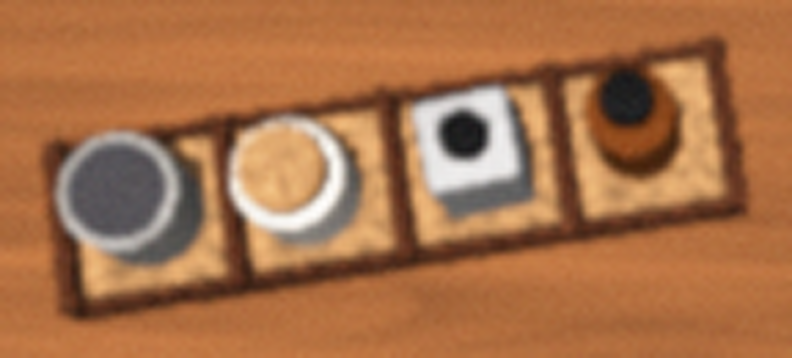

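View pics/b.png

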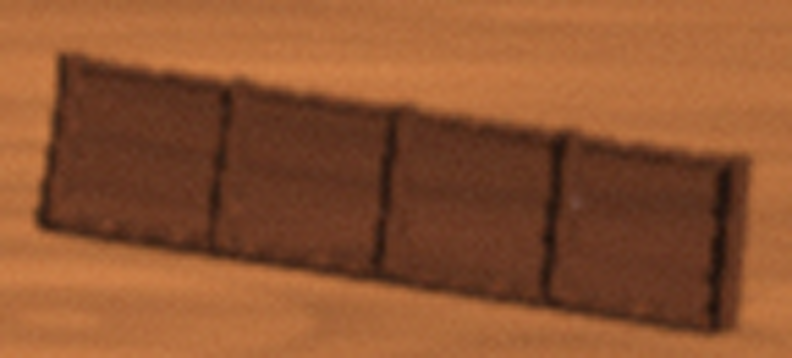

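The crop confirms the steel-grey tin leftmost in the rack, then jar, can and bottle. So the targets in the empty rack are tin −105, jar −35, can +35 and bottle +105 mm.

```bash
cat > fit.py <<'E'
from h import *
from scipy.optimize import least_squares
c=np.load('pics/top0.png.npz')
px=lambda x,y,u0:((x+.5)/5.5-.5+u0,(y+.5)/5.5-.5+160)
def fit(corn,u0):
    loc=np.array([[.037,.144],[-.037,.144],[.037,-.144],[-.037,-.144]])
    P=np.array([ray(c,*px(x,y,u0),.024)[:2] for x,y in corn])
    def f(p):
        R=np.array([[np.cos(p[2]),-np.sin(p[2])],[np.sin(p[2]),np.cos(p[2])]]);return (loc@R.T+p[:2]-P).ravel()
    r=least_squares(f,[.5,0,0]);print('rack',r.x.round(4),'res mm',(r.fun*1e3).round(1));return r.x
s=fit([(47,147),(65,318),(722,42),(745,208)],135)
e=fit([(65,55),(43,228),(748,158),(735,330)],328)
def loc(p,y):return np.array([p[0]-y*np.sin(p[2]),p[1]+y*np.cos(p[2])])
for n,x,y,z,yl in(('tin',118,190,.061,.105),('jar',284,168,.069,.035),('can',464,133,.085,-.035),('bottle',627,95,.089,-.105)):
    print(n,ray(c,*px(x,y,135),z)[:2].round(4),'src pocket',loc(s,yl).round(4),'target',loc(e,-yl).round(4))
q=[ray(c,*px(x,y,135),.073)[:2] for x,y in((412,102),(432,195),(502,85),(522,182))]
for a,b in((0,1),(2,3)):d=q[a]-q[b];print('can side',np.arctan2(d[1],d[0]),np.linalg.norm(d))
for x,y in((119,209),(160.6,292.5)):pass
for u,v in((160/1.4,293/1.4),(237/1.4,338/1.4)):print('purple',ray(c,u,v,.04)[:2].round(3))
from scipy.spatial.transform import Rotation as Ro
print(Ro.from_quat(manip.get_obs()['ee_rot']).as_matrix().round(3))
E
python3 fit.py
```

```text
rack [0.5458 0.2069 0.1771] res mm [ 0.3  2.3 -0.8  1.8  1.2 -1.  -0.8 -3. ]
rack [ 0.5472 -0.2345 -0.135 ] res mm [-0.3  0.4  0.4  0.6  0.4 -0.6 -0.4 -0.3]
tin [0.5314 0.3105] src pocket [0.5273 0.3103] target [ 0.5331 -0.3385]
jar [0.5398 0.2431] src pocket [0.5396 0.2414] target [ 0.5425 -0.2692]
can [0.5515 0.1702] src pocket [0.5519 0.1725] target [ 0.5519 -0.1998]
bottle [0.5667 0.107 ] src pocket [0.5643 0.1036] target [ 0.5613 -0.1305]
can side 0.24907714876939108 0.03848166977209078
can side 0.23435013814466676 0.04009551814908862
purple [0.5   0.408]
purple [0.43  0.281]
[[-0.893  0.45  -0.001]
 [ 0.45   0.893 -0.001]
 [-0.    -0.001 -1.   ]]
```

Call:
jog_arm(
  dr=[
    [0,0,1],
    [0,0,1],
    [0,0,1],
    [0,0,1],
    [0,0,1],
    [0,0,1],
    [0,0,1],
    [0,0,1],
    [0,0,1],
    [0,0,1],
  ],
  translation=[
    [0,0,0.2],
    [0,0,0.2],
    [0,0,0.2],
    [0,0,0.2],
    [0,0,0.2],
    [0,0,0.2],
    [0,0,0.2],
    [0,0,0.2],
    [0,0,0.2],
    [0,0,0.2],
  ],
  jaw=[1,1,1,1,1,1,1,1,1,1],
  squeeze=30,
)

```text
clock: 1.1
position: [0.2811, 0.5579, 0.1993]
ee_rot: [0.551, 0.834, -0.0, 0.0]
ft_force: [0.3, -0.1, -0.1]
grip_width: 0.999
grasp_force: 0.0
```

Call:
jog_arm(
  dr=[
    [0,0,1],
    [0,0,1],
    [0,0,1],
    [0,0,1],
    [0,0,1],
    [0,0,0.8],
    [0,0,0],
  ],
  translation=[
    [0,0,0.2],
    [0,0,0.2],
    [0,0,0.2],
    [0,0,0.2],
    [0,0,0.2],
    [0,0,0.2],
    [0,0,0],
  ],
  jaw=[1,1,1,1,1,1,1],
)

```text
clock: 1.8
position: [0.2809, 0.5576, 0.1689]
ee_rot: [0.707, 0.707, -0.001, 0.0]
ft_force: [0.2, -0.8, -0.2]
grip_width: 1.002
grasp_force: 0.0
```

Call:
jog_arm(
  dr=[
    [0,0,0],
    [0,0,0],
    [0,0,0],
    [0,0,0],
    [0,0,0],
    [0,0,0],
    [0,0,0],
    [0,0,0],
    [0,0,0],
    [0,0,0],
  ],
  translation=[
    [-1,1,0],
    [-1,1,0],
    [-1,1,0],
    [-1,1,0],
    [-1,1,0],
    [-1,1,0],
    [-1,1,0],
    [-1,1,0],
    [-0.9,0.9,0],
    [-0.95,1,0],
  ],
  jaw=[1,1,1,1,1,1,1,1,1,1],
)

```text
clock: 2.8
position: [0.5297, 0.3113, 0.1702]
ee_rot: [0.706, 0.708, 0.0, -0.0]
ft_force: [0.5, -0.5, 0.1]
grip_width: 1.004
grasp_force: 0.0
```

```bash
python3 -c "
from h import *
c=cam('wrist','w0.png');t=cam('top','t1.png');o=manip.get_obs();print(o['position'],o['joint_pos'].round(2))
im=cv2.imread('pics/w0.png')
for x,y,z in((.5314,.3105,.061),(.5398,.2431,.069),(.5515,.1702,.085),(.5667,.107,.089)):
  p=proj(c,[x,y,z]);print(p); cv2.drawMarker(im,tuple(int(round(v)) for v in p),(255,0,255),0,12,1)
cv2.imwrite('pics/w0m.png',im)
"
```

```text
[0.53268687 0.30696511 0.17027967] [-0.8   0.36  0.26  1.61 -0.09  1.18 -0.53]
[279.9750725  215.89913641]
[290.30701205 300.51860891]
[304.2194768  390.62393515]
[320.45284707 453.22878771]
```

View pics/w0m.png

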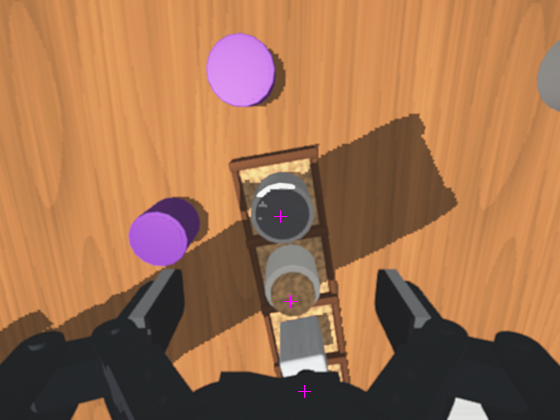

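The wrist view was taken while the arm was still settling. It shows the tin at about (282,212) and the jar stopper at about (293,291), and both purple tins are clear of the fingers. I'll measure again now that the arm is at rest.

```bash
python3 -c "
from h import *
c=cam('wrist','w1.png');o=manip.get_obs();print(o['position'])
im=cv2.imread('pics/w1.png')
for x,y,z in((.5314,.3105,.061),(.5398,.2431,.069)):
  p=proj(c,[x,y,z]);print(p); cv2.drawMarker(im,tuple(int(round(v)) for v in p),(255,0,255),0,12,1)
for p in((.105),):
  pass
cv2.imwrite('pics/w1m.png',cv2.resize(im[130:350,200:380],None,fx=2.7,fy=2.7,interpolation=cv2.INTER_CUBIC))
"
```

```text
[0.53072908 0.30957797 0.17010282]
[275.55603358 209.96345766]
[286.84182532 295.13848364]
```

View pics/w1m.png

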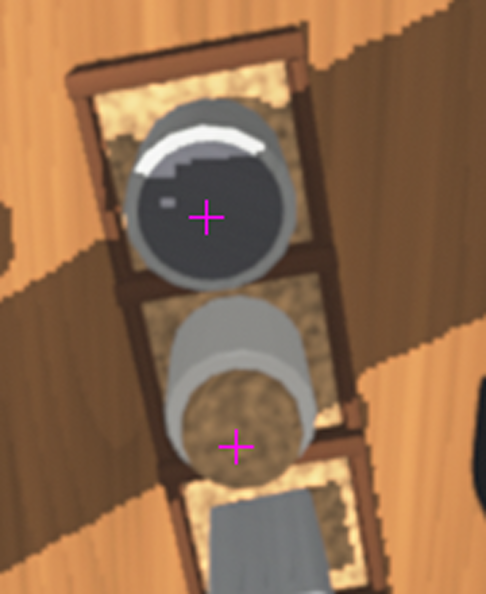

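Call:
jog_arm(
  dr=[
    [0,0,0],
    [0,0,0],
    [0,0,0],
    [0,0,0],
    [0,0,0],
    [0,0,0],
    [0,0,0],
    [0,0,0],
  ],
  translation=[
    [0.1,0.05,0.5],
    [0,0,0.8],
    [0,0,0.8],
    [0,0,0.8],
    [0,0,0.7],
    [0,0,0.7],
    [0,0,0.7],
    [0,0,0],
  ],
  jaw=[1,1,1,1,1,1,1,1],
)

```text
clock: 3.75
position: [0.5274, 0.3152, 0.0418]
ee_rot: [0.706, 0.709, -0.002, -0.001]
ft_force: [-0.1, 0.5, -0.1]
grip_width: 1.004
grasp_force: 0.0
```

Call:
jog_arm(
  dr=[
    [0,0,0],
    [0,0,0],
    [0,0,0],
    [0,0,0],
    [0,0,0],
    [0,0,0],
    [0,0,0],
    [0,0,0],
    [0,0,0],
    [0,0,0],
  ],
  translation=[
    [0,0,0],
    [0,0,0],
    [0,0,0],
    [0,0,0],
    [0,0,0],
    [0,0,0],
    [0,0,0],
    [0,0,0],
    [0,0,0],
    [0,0,0],
  ],
  jaw=[0.8,0.7,0.65,0.6,0.55,0.5,0.45,0.4,0.4,0.4],
  squeeze=40,
)

```text
clock: 4.75
position: [0.5307, 0.3149, 0.0459]
ee_rot: [0.707, 0.707, 0.001, 0.0]
ft_force: [-2.5, -0.6, 6.4]
grip_width: 0.552
grasp_force: 40.3
```

Call:
jog_arm(
  dr=[
    [0,0,0],
    [0,0,0],
    [0,0,0],
    [0,0,0],
    [0,0,0],
    [0,0,0],
    [0,0,0],
    [0,0,0],
    [0,0,0],
    [0,0,0],
  ],
  translation=[
    [0,0,-0.3],
    [0,0,-0.6],
    [0,0,-0.8],
    [0,0,-0.8],
    [0,0,-0.8],
    [0,0,-0.8],
    [0,0,-0.8],
    [-0.3,0,-0.3],
    [-0.6,0,0],
    [-0.9,0,0],
  ],
  jaw=[0.4,0.4,0.4,0.4,0.4,0.4,0.4,0.4,0.4,0.4],
)

```text
clock: 5.75
position: [0.5297, 0.2688, 0.1744]
ee_rot: [0.706, 0.708, -0.0, -0.0]
ft_force: [0.3, 0.3, -1.5]
grip_width: 0.547
grasp_force: 41.5
```

Call:
jog_arm(
  dr=[
    [0,0,0],
    [0,0,0],
    [0,0,0],
    [0,0,0],
    [0,0,0],
    [0,0,0],
    [0,0,0],
    [0,0,0],
    [0,0,0],
    [0,0,0],
  ],
  translation=[
    [-1,0,0],
    [-1,0,0],
    [-1,0,0],
    [-1,0,0],
    [-1,0,0],
    [-1,0,0],
    [-1,0,0],
    [-1,0,0],
    [-1,0,0],
    [-1,0,0],
  ],
  jaw=[0.4,0.4,0.4,0.4,0.4,0.4,0.4,0.4,0.4,0.4],
)

```text
clock: 6.75
position: [0.5292, 0.0171, 0.1739]
ee_rot: [0.707, 0.707, -0.001, -0.001]
ft_force: [0.5, 1.1, -2.5]
grip_width: 0.553
grasp_force: 41.5
```

Call:
jog_arm(
  dr=[
    [0,0,0],
    [0,0,0],
    [0,0,0],
    [0,0,0],
    [0,0,0],
    [0,0,0],
    [0,0,0],
    [0,0,0],
    [0,0,0],
    [0,0,0],
  ],
  translation=[
    [-1,0,0],
    [-1,0,0],
    [-1,0,0],
    [-1,0,0],
    [-1,0,0],
    [-1,0,0],
    [-1,0,0],
    [-1,0,0],
    [-1,0,0],
    [-1,0,0],
  ],
  jaw=[0.4,0.4,0.4,0.4,0.4,0.4,0.4,0.4,0.4,0.4],
)

```text
clock: 7.75
position: [0.5289, -0.2323, 0.174]
ee_rot: [0.707, 0.707, -0.0, -0.001]
ft_force: [0.4, 0.8, -1.5]
grip_width: 0.55
grasp_force: 41.5
```

Call:
jog_arm(
  dr=[
    [0,0,0],
    [0,0,0],
    [0,0,0],
    [0,0,0],
    [0,0,0],
    [0,0,0],
    [0,0,0],
    [0,0,0],
    [0,0,0],
  ],
  translation=[
    [-1,0,0],
    [-1,0,0],
    [-0.9,0,0],
    [-0.7,0,0],
    [-0.5,0,0],
    [-0.2,0,0],
    [0,0,0],
    [0,0,0],
    [0,0,0],
  ],
  jaw=[0.4,0.4,0.4,0.4,0.4,0.4,0.4,0.4,0.4],
)

```text
clock: 8.65
position: [0.5312, -0.3367, 0.1749]
ee_rot: [0.706, 0.708, 0.0, -0.0]
ft_force: [-0.2, 1.1, -1.3]
grip_width: 0.553
grasp_force: 41.5
```

```bash
python3 -c "
from h import *
c=cam('wrist','w2.png');o=manip.get_obs();print(o['position'],o['joint_pos'].round(2))
im=cv2.imread('pics/w2.png')
for y in(.105,.035,-.035,-.105):
 for s in(-.035,.035):
  for x in(-.037,.037):
   a=-.135;X=x*np.cos(a)-(y+s)*np.sin(a)+.5472;Y=x*np.sin(a)+(y+s)*np.cos(a)-.2345
   cv2.drawMarker(im,tuple(int(round(v)) for v in proj(c,[X,Y,.021])),(255,0,255),0,10,1)
cv2.imwrite('pics/w2m.png',cv2.resize(im,(784,588)))
"
```

```text
[ 0.53121979 -0.33687198  0.17498045] [ 0.04  0.43  0.59  1.57 -0.25  1.21  0.68]
```

View pics/w2m.png

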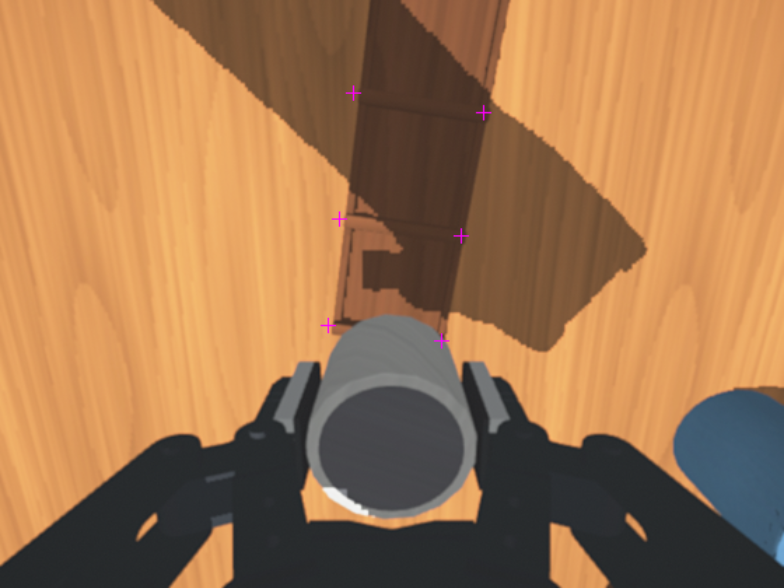

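The held tin's top is centred at about (392,444) in the 784-wide view. The rack markers line up with its partitions to about 2 mm.

```bash
python3 -c "
from h import *
c=np.load('pics/w2.png.npz')
print(ray(c,391.5/1.4,444/1.4,.191),proj(c,[.5312,-.3369,.191]))
for p,q in(((335,330),.024),((348,215),.024),((460,235),.024),((357,93),.024),((483,113),.024)):print(ray(c,p[0]/1.4,p[1]/1.4,q).round(4))
"
```

```text
[ 0.5325731  -0.33696251  0.191     ] [276.06791798 316.99509549]
[ 0.4966 -0.3702  0.024 ]
[ 0.5068 -0.2968  0.024 ]
[ 0.574  -0.3086  0.024 ]
[ 0.5135 -0.2299  0.024 ]
[ 0.5835 -0.24    0.024 ]
```

Call:
jog_arm(
  dr=[
    [0,0,0],
    [0,0,0],
    [0,0,0],
    [0,0,0],
    [0,0,0],
    [0,0,0],
    [0,0,0],
    [0,0,0],
    [0,0,0],
    [0,0,0],
  ],
  translation=[
    [-0.05,0.1,0.4],
    [0,0,0.8],
    [0,0,0.8],
    [0,0,0.8],
    [0,0,0.8],
    [0,0,0.6],
    [0,0,0.4],
    [0,0,0.2],
    [0,0,0.2],
    [0,0,0],
  ],
  jaw=[0.4,0.4,0.4,0.4,0.4,0.4,0.4,0.4,0.4,0.4],
)

```text
clock: 9.7
position: [0.5334, -0.3391, 0.0498]
ee_rot: [0.707, 0.707, 0.0, -0.0]
ft_force: [-0.2, 0.0, -1.3]
grip_width: 0.555
grasp_force: 41.5
```

Call:
jog_arm(
  dr=[
    [0,0,0],
    [0,0,0],
    [0,0,0],
    [0,0,0],
    [0,0,0],
  ],
  translation=[
    [0,0,0.1],
    [0,0,0.1],
    [0,0,0.05],
    [0,0,0],
    [0,0,0],
  ],
  jaw=[0.4,0.4,0.4,0.4,0.4],
)

```text
clock: 10.2
position: [0.5334, -0.3391, 0.0438]
ee_rot: [0.707, 0.707, 0.0, 0.0]
ft_force: [-0.0, 0.0, -1.6]
grip_width: 0.549
grasp_force: 41.5
```

Call:
jog_arm(
  dr=[
    [0,0,0],
    [0,0,0],
    [0,0,0],
    [0,0,0],
    [0,0,0],
    [0,0,0],
    [0,0,0],
    [0,0,0],
    [0,0,0],
    [0,0,0],
  ],
  translation=[
    [0,0,0.04],
    [0,0,0],
    [0,0,0],
    [0,0,0],
    [0,0,0],
    [0,0,0],
    [0,0,-0.2],
    [0,0,-0.6],
    [0,0,-0.8],
    [0,0,-0.8],
  ],
  jaw=[0.4,0.4,0.6,0.7,0.8,0.9,0.9,0.9,0.9,0.9],
)

```text
clock: 11.2
position: [0.5334, -0.3393, 0.1046]
ee_rot: [0.707, 0.707, 0.0, 0.0]
ft_force: [-1.0, -0.5, 0.3]
grip_width: 0.901
grasp_force: 0.0
```

Call:
jog_arm(
  dr=[
    [0,0,0],
    [0,0,0],
    [0,0,0],
    [0,0,0],
    [0,0,0],
    [0,0,0],
    [0,0,0],
    [0,0,0],
    [0,0,0],
    [0,0,0],
  ],
  translation=[
    [0,0,-0.8],
    [0,0,-0.8],
    [0,0,-0.8],
    [0.5,0,-0.3],
    [1,0,0],
    [1,0,0],
    [1,0,0],
    [1,0,0],
    [1,0,0],
    [1,0,0],
  ],
  jaw=[1,1,1,1,1,1,1,1,1,1],
)

```text
clock: 12.2
position: [0.5329, -0.1746, 0.1704]
ee_rot: [0.707, 0.708, 0.0, -0.0]
ft_force: [-0.2, 0.9, 0.2]
grip_width: 0.996
grasp_force: 0.0
```

Call:
jog_arm(
  dr=[
    [0,0,0],
    [0,0,0],
    [0,0,0],
    [0,0,0],
    [0,0,0],
    [0,0,0],
    [0,0,0],
    [0,0,0],
    [0,0,0],
    [0,0,0],
  ],
  translation=[
    [1,0,0],
    [1,0,0],
    [1,0,0],
    [1,0,0],
    [1,0,0],
    [1,0,0],
    [1,0,0],
    [1,0,0],
    [1,0,0],
    [1,0,0],
  ],
  jaw=[1,1,1,1,1,1,1,1,1,1],
)

```text
clock: 13.2
position: [0.5322, 0.0752, 0.1705]
ee_rot: [0.707, 0.708, 0.0, -0.0]
ft_force: [0.4, 0.3, 0.2]
grip_width: 0.997
grasp_force: 0.0
```

Call:
jog_arm(
  dr=[
    [0,0,0],
    [0,0,0],
    [0,0,0],
    [0,0,0],
    [0,0,0],
    [0,0,0],
    [0,0,0],
    [0,0,0],
    [0,0,0],
    [0,0,0],
  ],
  translation=[
    [1,0,0],
    [1,0,0],
    [1,0.1,0],
    [1,0.2,0],
    [1,0,0],
    [1,0,0],
    [0.5,0,0],
    [0.3,0,0],
    [0,0,0],
    [0,0,0],
  ],
  jaw=[1,1,1,1,1,1,1,1,1,1],
)

```text
clock: 14.2
position: [0.5405, 0.2421, 0.1703]
ee_rot: [0.707, 0.707, -0.0, 0.0]
ft_force: [-0.1, -0.9, -0.2]
grip_width: 0.999
grasp_force: 0.0
```

```bash
python3 -c "
from h import *
c=cam('wrist','w3.png');t=cam('top','t3.png');o=manip.get_obs();print(o['position'],o['ee_rot'].round(3))
im=cv2.imread('pics/w3.png')
for x,y,z in((.5398,.2431,.069),(.5515,.1702,.085),(.5667,.107,.089)):
  p=proj(c,[x,y,z]);print(p); cv2.drawMarker(im,tuple(int(round(v)) for v in p),(255,0,255),0,12,1)
b=cv2.imread('pics/t3.png')[160:225,328:472]
a=cv2.resize(im[100:420,160:400],None,fx=1.8,fy=1.8,interpolation=cv2.INTER_CUBIC)
o=np.zeros((576,790,3),np.uint8);o[:,:432]=a;o[:158,435:785]=cv2.resize(b,(350,158),interpolation=cv2.INTER_CUBIC)
cv2.imwrite('pics/w3m.png',o)
"
```

```text
[0.54061253 0.24199973 0.17037876] [ 0.707  0.707 -0.     0.   ]
[276.59025258 216.92911412]
[292.39193662 316.7405501 ]
[310.87833427 388.46188286]
```

View pics/w3m.png

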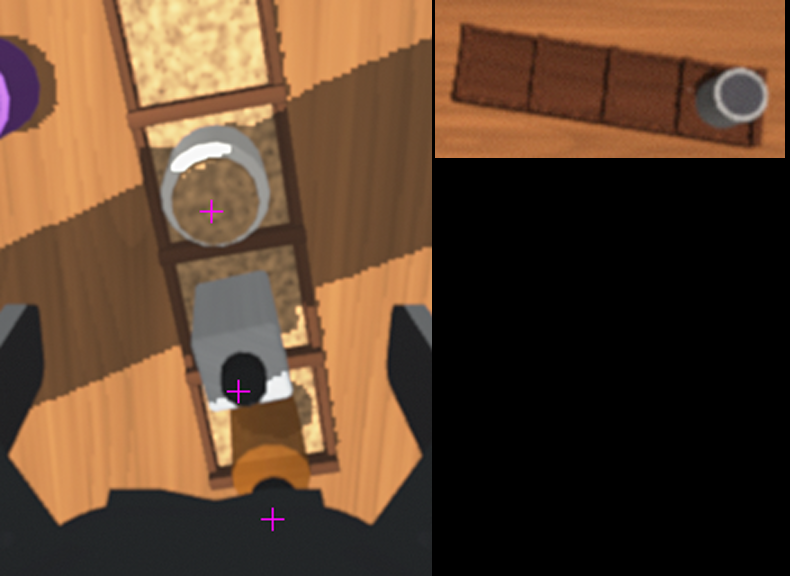

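The jar stopper is centred at (215,203) in the crop, about 3 mm from the marker. The tin stands in the right-hand pocket of the empty rack.

Call:
jog_arm(
  dr=[
    [0,0,0],
    [0,0,0],
    [0,0,0],
    [0,0,0],
    [0,0,0],
    [0,0,0],
    [0,0,0],
    [0,0,0],
    [0,0,0],
    [0,0,0],
  ],
  translation=[
    [0.14,0.02,0.4],
    [0,0,0.8],
    [0,0,0.8],
    [0,0,0.8],
    [0,0,0.8],
    [0,0,0.6],
    [0,0,0.4],
    [0,0,0.3],
    [0,0,0.1],
    [0,0,0],
  ],
  jaw=[1,1,1,1,1,1,1,1,1,1],
)

```text
clock: 15.3
position: [0.541, 0.247, 0.0454]
ee_rot: [0.707, 0.707, 0.0, 0.0]
ft_force: [0.3, 0.2, -0.2]
grip_width: 0.998
grasp_force: 0.0
```

Call:
jog_arm(
  dr=[
    [0,0,0],
    [0,0,0],
    [0,0,0],
    [0,0,0],
    [0,0,0],
    [0,0,0],
    [0,0,0],
    [0,0,0],
    [0,0,0],
    [0,0,0],
  ],
  translation=[
    [0,0,0],
    [0,0,0],
    [0,0,0],
    [0,0,0],
    [0,0,0],
    [0,0,0],
    [0,0,0],
    [0,0,0],
    [0,0,0],
    [0,0,0],
  ],
  jaw=[0.8,0.7,0.65,0.6,0.55,0.5,0.45,0.4,0.35,0.35],
  squeeze=40,
)

```text
clock: 16.3
position: [0.5409, 0.247, 0.0456]
ee_rot: [0.707, 0.707, 0.0, -0.0]
ft_force: [-1.7, -0.5, 5.9]
grip_width: 0.529
grasp_force: 41.1
```

Call:
jog_arm(
  dr=[
    [0,0,0],
    [0,0,0],
    [0,0,0],
    [0,0,0],
    [0,0,0],
    [0,0,0],
    [0,0,0],
    [0,0,0],
    [0,0,0],
    [0,0,0],
  ],
  translation=[
    [0,0,-0.3],
    [0,0,-0.6],
    [0,0,-0.8],
    [0,0,-0.8],
    [0,0,-0.8],
    [0,0,-0.8],
    [0,0,-0.8],
    [-0.3,0,-0.3],
    [-0.6,0,0],
    [-0.9,0,0],
  ],
  jaw=[0.35,0.35,0.35,0.35,0.35,0.35,0.35,0.35,0.35,0.35],
)

```text
clock: 17.3
position: [0.5403, 0.2011, 0.1746]
ee_rot: [0.706, 0.708, -0.0, -0.0]
ft_force: [-0.7, -0.2, -2.5]
grip_width: 0.528
grasp_force: 41.2
```

Call:
jog_arm(
  dr=[
    [0,0,0],
    [0,0,0],
    [0,0,0],
    [0,0,0],
    [0,0,0],
    [0,0,0],
    [0,0,0],
    [0,0,0],
    [0,0,0],
    [0,0,0],
  ],
  translation=[
    [-1,0,0],
    [-1,0,0],
    [-1,0,0],
    [-1,0,0],
    [-1,0,0],
    [-1,0,0],
    [-1,0,0],
    [-1,0,0],
    [-1,0,0],
    [-1,0,0],
  ],
  jaw=[0.35,0.35,0.35,0.35,0.35,0.35,0.35,0.35,0.35,0.35],
)

```text
clock: 18.3
position: [0.5397, -0.0506, 0.1742]
ee_rot: [0.707, 0.707, -0.001, -0.001]
ft_force: [0.5, 0.1, -2.0]
grip_width: 0.527
grasp_force: 41.2
```

Call:
jog_arm(
  dr=[
    [0,0,0],
    [0,0,0],
    [0,0,0],
    [0,0,0],
    [0,0,0],
    [0,0,0],
    [0,0,0],
    [0,0,0],
    [0,0,0],
    [0,0,0],
  ],
  translation=[
    [-1,0,0],
    [-1,0,0],
    [-1,0,0],
    [-1,0,0],
    [-1,0,0],
    [-1,0,0],
    [-1,0,0],
    [-0.9,0,0],
    [-0.6,0,0],
    [-0.3,0,0],
  ],
  jaw=[0.35,0.35,0.35,0.35,0.35,0.35,0.35,0.35,0.35,0.35],
)

```text
clock: 19.3
position: [0.5399, -0.2701, 0.1746]
ee_rot: [0.708, 0.707, -0.001, -0.0]
ft_force: [0.4, -0.3, -1.4]
grip_width: 0.522
grasp_force: 41.2
```

Call:
jog_arm(
  dr=[
    [0,0,0],
    [0,0,0],
    [0,0,0],
  ],
  translation=[
    [0,0.1,0],
    [0,0,0],
    [0,0,0],
  ],
  jaw=[0.35,0.35,0.35],
)

```text
clock: 19.6
position: [0.5442, -0.2668, 0.1751]
ee_rot: [0.706, 0.708, 0.0, -0.0]
ft_force: [0.3, 0.3, -1.8]
grip_width: 0.523
grasp_force: 41.2
```

Call:
jog_arm(
  dr=[
    [0,0,0],
    [0,0,0],
    [0,0,0],
    [0,0,0],
    [0,0,0],
    [0,0,0],
    [0,0,0],
    [0,0,0],
    [0,0,0],
    [0,0,0],
  ],
  translation=[
    [0,0,0.4],
    [0,0,0.8],
    [0,0,0.8],
    [0,0,0.8],
    [0,0,0.8],
    [0,0,0.6],
    [0,0,0.4],
    [0,0,0.2],
    [0,0,0.2],
    [0,0,0],
  ],
  jaw=[0.35,0.35,0.35,0.35,0.35,0.35,0.35,0.35,0.35,0.35],
)

```text
clock: 20.6
position: [0.5438, -0.2681, 0.0501]
ee_rot: [0.707, 0.707, 0.0, -0.0]
ft_force: [-1.2, 0.8, -1.8]
grip_width: 0.526
grasp_force: 41.2
```

Call:
jog_arm(
  dr=[
    [0,0,0],
    [0,0,0],
    [0,0,0],
    [0,0,0],
    [0,0,0],
  ],
  translation=[
    [0,0,0.1],
    [0,0,0.1],
    [0,0,0.05],
    [0,0,0.03],
    [0,0,0],
  ],
  jaw=[0.35,0.35,0.35,0.35,0.35],
)

```text
clock: 21.1
position: [0.5438, -0.2681, 0.0432]
ee_rot: [0.707, 0.707, 0.0, -0.0]
ft_force: [-0.3, 0.5, -1.1]
grip_width: 0.527
grasp_force: 41.2
```

Call:
jog_arm(
  dr=[
    [0,0,0],
    [0,0,0],
    [0,0,0],
    [0,0,0],
    [0,0,0],
    [0,0,0],
    [0,0,0],
    [0,0,0],
    [0,0,0],
    [0,0,0],
  ],
  translation=[
    [0,0,0],
    [0,0,0],
    [0,0,0],
    [0,0,0],
    [0,0,-0.2],
    [0,0,-0.6],
    [0,0,-0.8],
    [0,0,-0.8],
    [0,0,-0.8],
    [0,0,-0.8],
  ],
  jaw=[0.6,0.7,0.8,0.9,0.9,0.9,0.9,0.9,0.9,0.9],
)

```text
clock: 22.1
position: [0.5439, -0.2683, 0.1455]
ee_rot: [0.707, 0.707, 0.0, 0.001]
ft_force: [-0.1, -0.2, -0.9]
grip_width: 0.899
grasp_force: 0.0
```

Call:
jog_arm(
  dr=[
    [0,0,0],
    [0,0,0],
    [0,0,0],
    [0,0,0],
    [0,0,0],
    [0,0,0],
    [0,0,0],
    [0,0,0],
    [0,0,0],
    [0,0,0],
  ],
  translation=[
    [0,0,-0.8],
    [0.5,0,-0.3],
    [1,0,0],
    [1,0,0],
    [1,0,0],
    [1,0,0],
    [1,0,0],
    [1,0,0],
    [1,0,0],
    [1,0,0],
  ],
  jaw=[1,1,1,1,1,1,1,1,1,1],
)

```text
clock: 23.1
position: [0.5431, -0.0536, 0.1709]
ee_rot: [0.707, 0.708, 0.0, -0.0]
ft_force: [0.9, 0.4, -0.1]
grip_width: 1.0
grasp_force: 0.0
```

Call:
jog_arm(
  dr=[
    [0,0,0],
    [0,0,0],
    [0,0,0],
    [0,0,0],
    [0,0,0],
    [0,0,0],
    [0,0,0],
    [0,0,0],
    [0,0,0],
    [0,0,0],
  ],
  translation=[
    [1,0.2,0],
    [1,0.2,0],
    [1,0,0],
    [1,0,0],
    [1,0,0],
    [1,0,0],
    [1,0,0],
    [1,0,0],
    [0.8,0,0],
    [0.4,0,0],
  ],
  jaw=[1,1,1,1,1,1,1,1,1,1],
)

```text
clock: 24.1
position: [0.5524, 0.1773, 0.1708]
ee_rot: [0.706, 0.709, 0.0, -0.0]
ft_force: [0.4, -0.3, 1.1]
grip_width: 1.001
grasp_force: 0.0
```

Call:
jog_arm(
  dr=[
    [0,0,-0.9],
    [0,0,-0.9],
    [0,0,-0.9],
    [0,0,-0.7],
    [0,0,0],
    [0,0,0],
  ],
  translation=[
    [0,0,0],
    [0,0,0],
    [0,0,0],
    [0,0,0],
    [0,0,0],
    [0,0,0],
  ],
  jaw=[1,1,1,1,1,1],
)

```text
clock: 24.7
position: [0.5532, 0.1742, 0.1708]
ee_rot: [0.619, 0.786, 0.0, 0.0]
ft_force: [0.3, 0.8, -0.6]
grip_width: 1.003
grasp_force: 0.0
```

```bash
python3 -c "
from h import *
c=cam('wrist','w4.png');t=cam('top','t4.png');o=manip.get_obs();print(o['position'],o['ee_rot'].round(3))
im=cv2.imread('pics/w4.png')
for x,y,z in((.5535,.1745,.085),(.5667,.107,.089)):
  p=proj(c,[x,y,z]);print(p); cv2.drawMarker(im,tuple(int(round(v)) for v in p),(255,0,255),0,12,1)
b=cv2.imread('pics/t4.png')[160:225,328:472]
a=cv2.resize(im[100:420,160:400],None,fx=1.8,fy=1.8,interpolation=cv2.INTER_CUBIC)
o=np.zeros((576,790,3),np.uint8);o[:,:432]=a;o[:158,435:785]=cv2.resize(b,(350,158),interpolation=cv2.INTER_CUBIC)
cv2.imwrite('pics/w4m.png',o)
"
```

```text
[0.55326023 0.17431359 0.17081777] [ 0.619  0.786  0.    -0.   ]
[277.80677052 224.82239018]
[273.7886089  315.27587553]
```

View pics/w4m.png

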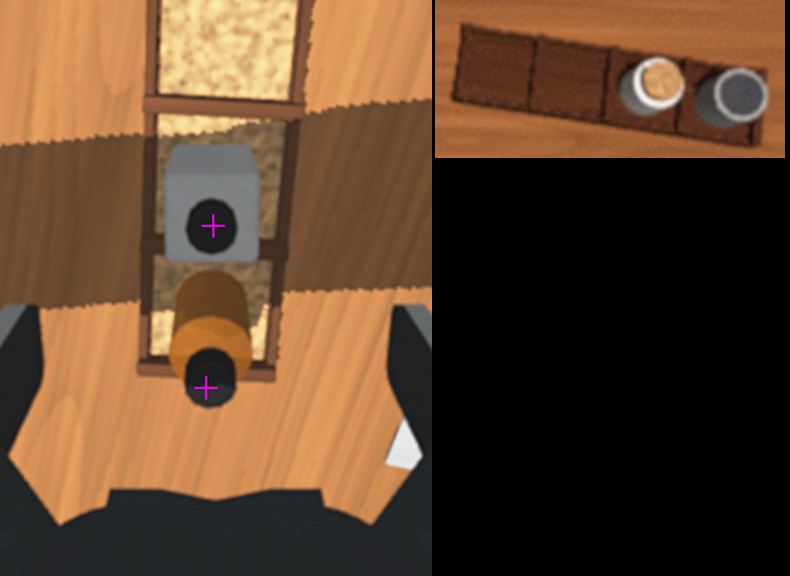

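The can's cap sits on the marker and its sides are square to the tool. The tin and jar both stand in the right pockets. The bottle is about 3 mm off the earlier estimate.

Call:
jog_arm(
  dr=[
    [0,0,0],
    [0,0,0],
    [0,0,0],
    [0,0,0],
    [0,0,0],
    [0,0,0],
    [0,0,0],
    [0,0,0],
    [0,0,0],
    [0,0,0],
  ],
  translation=[
    [0,0,0.4],
    [0,0,0.8],
    [0,0,0.8],
    [0,0,0.8],
    [0,0,0.8],
    [0,0,0.6],
    [0,0,0.4],
    [0,0,0.3],
    [0,0,0.1],
    [0,0,0],
  ],
  jaw=[1,1,1,1,1,1,1,1,1,1],
)

```text
clock: 25.8
position: [0.5535, 0.1745, 0.0459]
ee_rot: [0.618, 0.786, 0.0, 0.0]
ft_force: [-0.2, 0.5, -0.7]
grip_width: 1.001
grasp_force: 0.0
```

Call:
jog_arm(
  dr=[
    [0,0,0],
    [0,0,0],
    [0,0,0],
    [0,0,0],
    [0,0,0],
    [0,0,0],
    [0,0,0],
    [0,0,0],
    [0,0,0],
    [0,0,0],
  ],
  translation=[
    [0,0,0],
    [0,0,0],
    [0,0,0],
    [0,0,0],
    [0,0,0],
    [0,0,0],
    [0,0,0],
    [0,0,0],
    [0,0,0],
    [0,0,0],
  ],
  jaw=[0.75,0.6,0.55,0.5,0.45,0.4,0.35,0.3,0.25,0.25],
  squeeze=40,
)

```text
clock: 26.8
position: [0.5534, 0.1745, 0.0459]
ee_rot: [0.618, 0.786, 0.0, -0.0]
ft_force: [-1.7, -1.2, 6.1]
grip_width: 0.442
grasp_force: 40.9
```

Call:
jog_arm(
  dr=[
    [0,0,0],
    [0,0,0],
    [0,0,0],
    [0,0,0],
    [0,0,0.9],
    [0,0,0.9],
    [0,0,0.9],
    [0,0,0.7],
    [0,0,0],
    [0,0,0],
  ],
  translation=[
    [0,0,-0.3],
    [0,0,-0.6],
    [0,0,-0.8],
    [0,0,-0.8],
    [0,0,-0.8],
    [0,0,-0.8],
    [0,0,-0.8],
    [0,0,-0.3],
    [-0.5,0,0],
    [-0.9,0,0],
  ],
  jaw=[0.25,0.25,0.25,0.25,0.25,0.25,0.25,0.25,0.25,0.25],
)

```text
clock: 27.8
position: [0.5531, 0.1399, 0.176]
ee_rot: [0.705, 0.709, 0.0, -0.0]
ft_force: [-0.2, -0.7, -2.4]
grip_width: 0.443
grasp_force: 40.4
```

Call:
jog_arm(
  dr=[
    [0,0,0],
    [0,0,0],
    [0,0,0],
    [0,0,0],
    [0,0,0],
    [0,0,0],
    [0,0,0],
    [0,0,0],
    [0,0,0],
    [0,0,0],
  ],
  translation=[
    [-1,0,0],
    [-1,0,0],
    [-1,0,0],
    [-1,0,0],
    [-1,0,0],
    [-1,0,0],
    [-1,0,0],
    [-1,0,0],
    [-1,0,0],
    [-1,0,0],
  ],
  jaw=[0.25,0.25,0.25,0.25,0.25,0.25,0.25,0.25,0.25,0.25],
)

```text
clock: 28.8
position: [0.5527, -0.1127, 0.1755]
ee_rot: [0.706, 0.708, -0.0, -0.0]
ft_force: [-0.1, 1.6, -2.5]
grip_width: 0.441
grasp_force: 40.4
```

Call:
jog_arm(
  dr=[
    [0,0,0],
    [0,0,0],
    [0,0,0],
    [0,0,0],
    [0,0,0],
    [0,0,0],
    [0,0,0],
    [0,0,0],
    [0,0,0],
  ],
  translation=[
    [-1,0,0],
    [-1,0,0],
    [-0.7,0,0],
    [-0.5,0,0],
    [-0.3,0,0],
    [0,0,0],
    [0,0,0],
    [0,0,0],
    [0,0,0],
  ],
  jaw=[0.25,0.25,0.25,0.25,0.25,0.25,0.25,0.25,0.25],
)

```text
clock: 29.7
position: [0.5539, -0.1972, 0.1757]
ee_rot: [0.706, 0.708, 0.0, -0.0]
ft_force: [0.2, 0.5, -1.0]
grip_width: 0.436
grasp_force: 40.4
```

Call:
jog_arm(
  dr=[
    [0,0,0],
    [0,0,0],
    [0,0,0],
    [0,0,0],
    [0,0,0],
    [0,0,0],
    [0,0,0],
    [0,0,0],
    [0,0,0],
    [0,0,0],
  ],
  translation=[
    [-0.06,-0.04,0.4],
    [0,0,0.8],
    [0,0,0.8],
    [0,0,0.8],
    [0,0,0.8],
    [0,0,0.6],
    [0,0,0.4],
    [0,0,0.2],
    [0,0,0.2],
    [0,0,0],
  ],
  jaw=[0.25,0.25,0.25,0.25,0.25,0.25,0.25,0.25,0.25,0.25],
)

```text
clock: 30.7
position: [0.5528, -0.1996, 0.0506]
ee_rot: [0.707, 0.707, 0.0, -0.0]
ft_force: [0.2, -1.0, -1.3]
grip_width: 0.442
grasp_force: 40.4
```

Call:
jog_arm(
  dr=[
    [0,0,0],
    [0,0,0],
    [0,0,0],
    [0,0,0],
    [0,0,0],
  ],
  translation=[
    [0,0,0.1],
    [0,0,0.1],
    [0,0,0.06],
    [0,0,0.03],
    [0,0,0],
  ],
  jaw=[0.25,0.25,0.25,0.25,0.25],
)

```text
clock: 31.2
position: [0.5527, -0.1995, 0.0434]
ee_rot: [0.707, 0.707, 0.0, -0.0]
ft_force: [-0.6, -0.2, -2.5]
grip_width: 0.439
grasp_force: 40.4
```

Call:
jog_arm(
  dr=[
    [0,0,0],
    [0,0,0],
    [0,0,0],
    [0,0,0],
    [0,0,0],
    [0,0,0],
    [0,0,0],
    [0,0,0],
    [0,0,0],
    [0,0,0],
  ],
  translation=[
    [0,0,0.02],
    [0,0,0],
    [0,0,0],
    [0,0,0],
    [0,0,0],
    [0,0,-0.4],
    [0,0,-0.8],
    [0,0,-0.8],
    [0,0,-0.8],
    [0,0,-0.8],
  ],
  jaw=[0.25,0.5,0.6,0.7,0.85,0.9,0.9,0.9,0.9,0.9],
)

```text
clock: 32.2
position: [0.5528, -0.1997, 0.1347]
ee_rot: [0.707, 0.707, 0.0, 0.0]
ft_force: [-0.4, -0.3, 0.5]
grip_width: 0.899
grasp_force: 0.0
```

Call:
jog_arm(
  dr=[
    [0,0,0],
    [0,0,0],
    [0,0,0],
    [0,0,0],
    [0,0,0],
    [0,0,0],
    [0,0,0],
    [0,0,0],
    [0,0,0],
    [0,0,0],
  ],
  translation=[
    [0,0,-0.8],
    [0,0,-0.7],
    [0.5,0,0],
    [1,0.3,0],
    [1,0.3,0],
    [1,0,0],
    [1,0,0],
    [1,0,0],
    [1,0,0],
    [1,0,0],
  ],
  jaw=[1,1,1,1,1,1,1,1,1,1],
)

```text
clock: 33.2
position: [0.567, -0.0102, 0.1701]
ee_rot: [0.707, 0.708, -0.0, -0.0]
ft_force: [-0.1, 0.3, -0.7]
grip_width: 1.001
grasp_force: 0.0
```

Call:
jog_arm(
  dr=[
    [0,0,0],
    [0,0,0],
    [0,0,0],
    [0,0,0],
    [0,0,0],
    [0,0,0],
    [0,0,0],
    [0,0,0],
    [0,0,0],
  ],
  translation=[
    [1,0,0],
    [1,0,0],
    [1,0,0],
    [1,0,0],
    [0.6,0,0],
    [0.3,0,0],
    [0,0,0],
    [0,0,0],
    [0,0,0],
  ],
  jaw=[1,1,1,1,1,1,1,1,1],
)

```text
clock: 34.1
position: [0.5676, 0.1089, 0.1706]
ee_rot: [0.707, 0.707, -0.0, 0.0]
ft_force: [1.0, -0.0, -0.2]
grip_width: 1.001
grasp_force: 0.0
```

```bash
python3 -c "
from h import *
c=cam('wrist','w5.png');t=cam('top','t5.png');o=manip.get_obs();print(o['position'],o['ee_rot'].round(3))
im=cv2.imread('pics/w5.png')
for x,y,z in((.5685,.110,.089),):
  p=proj(c,[x,y,z]);print(p); cv2.drawMarker(im,tuple(int(round(v)) for v in p),(255,0,255),0,12,1)
b=cv2.imread('pics/t5.png')[160:225,328:472]
a=cv2.resize(im[100:420,160:400],None,fx=1.8,fy=1.8,interpolation=cv2.INTER_CUBIC)
o=np.zeros((576,790,3),np.uint8);o[:,:432]=a;o[:158,435:785]=cv2.resize(b,(350,158),interpolation=cv2.INTER_CUBIC)
cv2.imwrite('pics/w5m.png',o)
"
```

```text
[0.56754974 0.1093738  0.17056221] [0.707 0.707 0.    0.   ]
[278.77889016 226.24890714]
```

View pics/w5m.png

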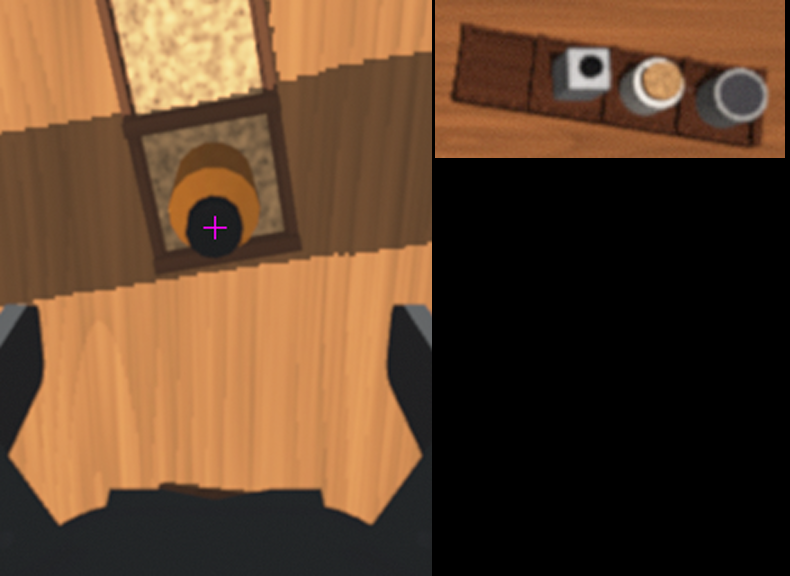

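The bottle cap is on the marker at (215,228). The can stands in its pocket beside the jar and tin. I'll grasp the bottle now.

Call:
jog_arm(
  dr=[
    [0,0,0],
    [0,0,0],
    [0,0,0],
    [0,0,0],
    [0,0,0],
    [0,0,0],
    [0,0,0],
    [0,0,0],
    [0,0,0],
    [0,0,0],
  ],
  translation=[
    [0.02,0.03,0.4],
    [0,0,0.8],
    [0,0,0.8],
    [0,0,0.8],
    [0,0,0.8],
    [0,0,0.6],
    [0,0,0.4],
    [0,0,0.3],
    [0,0,0.1],
    [0,0,0],
  ],
  jaw=[1,1,1,1,1,1,1,1,1,1],
)

```text
clock: 35.2
position: [0.5683, 0.111, 0.0456]
ee_rot: [0.707, 0.707, 0.0, 0.0]
ft_force: [0.1, -0.2, -0.8]
grip_width: 0.998
grasp_force: 0.0
```

Call:
jog_arm(
  dr=[
    [0,0,0],
    [0,0,0],
    [0,0,0],
    [0,0,0],
    [0,0,0],
    [0,0,0],
    [0,0,0],
    [0,0,0],
    [0,0,0],
    [0,0,0],
  ],
  translation=[
    [0,0,0],
    [0,0,0],
    [0,0,0],
    [0,0,0],
    [0,0,0],
    [0,0,0],
    [0,0,0],
    [0,0,0],
    [0,0,0],
    [0,0,0],
  ],
  jaw=[0.75,0.6,0.55,0.5,0.45,0.4,0.35,0.3,0.25,0.25],
  squeeze=40,
)

```text
clock: 36.2
position: [0.5683, 0.1111, 0.0457]
ee_rot: [0.707, 0.707, 0.0, -0.0]
ft_force: [-1.5, 0.6, 5.3]
grip_width: 0.434
grasp_force: 40.4
```

Call:
jog_arm(
  dr=[
    [0,0,0],
    [0,0,0],
    [0,0,0],
    [0,0,0],
    [0,0,0],
    [0,0,0],
    [0,0,0],
    [0,0,0],
    [0,0,0],
    [0,0,0],
  ],
  translation=[
    [0,0,-0.3],
    [0,0,-0.6],
    [0,0,-0.8],
    [0,0,-0.8],
    [0,0,-0.8],
    [0,0,-0.8],
    [0,0,-0.8],
    [-0.3,0,-0.3],
    [-0.6,-0.1,0],
    [-0.9,-0.15,0],
  ],
  jaw=[0.25,0.25,0.25,0.25,0.25,0.25,0.25,0.25,0.25,0.25],
)

```text
clock: 37.2
position: [0.5614, 0.0652, 0.1749]
ee_rot: [0.706, 0.708, -0.0, -0.0]
ft_force: [0.8, 0.7, -1.1]
grip_width: 0.434
grasp_force: 40.1
```

Call:
jog_arm(
  dr=[
    [0,0,0],
    [0,0,0],
    [0,0,0],
    [0,0,0],
    [0,0,0],
    [0,0,0],
    [0,0,0],
    [0,0,0],
    [0,0,0],
    [0,0,0],
  ],
  translation=[
    [-1,0,0],
    [-1,0,0],
    [-1,0,0],
    [-1,0,0],
    [-1,0,0],
    [-1,0,0],
    [-0.8,0,0],
    [-0.6,0,0],
    [-0.4,0,0],
    [0,0,0],
  ],
  jaw=[0.25,0.25,0.25,0.25,0.25,0.25,0.25,0.25,0.25,0.25],
)

```text
clock: 38.2
position: [0.5611, -0.1314, 0.1749]
ee_rot: [0.708, 0.706, -0.001, -0.0]
ft_force: [-0.2, -0.1, -0.6]
grip_width: 0.436
grasp_force: 40.1
```

Call:
jog_arm(
  dr=[
    [0,0,0],
    [0,0,0],
    [0,0,0],
    [0,0,0],
    [0,0,0],
    [0,0,0],
    [0,0,0],
    [0,0,0],
    [0,0,0],
    [0,0,0],
  ],
  translation=[
    [0,0,0],
    [0,0,0],
    [0,0,0.2],
    [0,0,0.4],
    [0,0,0.4],
    [0,0,0.4],
    [0,0,0.4],
    [0,0,0.2],
    [0,0,0],
    [0,0,0],
  ],
  jaw=[0.25,0.25,0.25,0.25,0.25,0.25,0.25,0.25,0.25,0.25],
)

```text
clock: 39.2
position: [0.5623, -0.1292, 0.1256]
ee_rot: [0.707, 0.707, 0.0, 0.0]
ft_force: [-0.1, -0.3, -0.7]
grip_width: 0.429
grasp_force: 40.1
```

Call:
jog_arm(
  dr=[
    [0,0,0],
    [0,0,0],
    [0,0,0],
    [0,0,0],
    [0,0,0],
    [0,0,0],
    [0,0,0],
    [0,0,0],
  ],
  translation=[
    [0,0,0.4],
    [0,0,0.7],
    [0,0,0.7],
    [0,0,0.5],
    [0,0,0.4],
    [0,0,0.2],
    [0,0,0.1],
    [0,0,0],
  ],
  jaw=[0.25,0.25,0.25,0.25,0.25,0.25,0.25,0.25],
)

```text
clock: 40.0
position: [0.5623, -0.1291, 0.0506]
ee_rot: [0.707, 0.707, 0.0, 0.0]
ft_force: [0.1, 1.1, -0.6]
grip_width: 0.427
grasp_force: 40.1
```

Call:
jog_arm(
  dr=[
    [0,0,0],
    [0,0,0],
    [0,0,0],
    [0,0,0],
    [0,0,0],
  ],
  translation=[
    [0,0,0.1],
    [0,0,0.1],
    [0,0,0.05],
    [0,0,0.04],
    [0,0,0],
  ],
  jaw=[0.25,0.25,0.25,0.25,0.25],
)

```text
clock: 40.5
position: [0.5621, -0.129, 0.0431]
ee_rot: [0.707, 0.707, 0.0, -0.0]
ft_force: [-0.4, 0.4, -1.7]
grip_width: 0.432
grasp_force: 40.1
```

Call:
jog_arm(
  dr=[
    [0,0,0],
    [0,0,0],
    [0,0,0],
    [0,0,0],
    [0,0,0],
    [0,0,0],
    [0,0,0],
    [0,0,0],
    [0,0,0],
    [0,0,0],
  ],
  translation=[
    [0,0,0.01],
    [0,0,0],
    [0,0,0],
    [0,0,0],
    [0,0,0],
    [0,0,-0.4],
    [0,0,-0.8],
    [0,0,-0.8],
    [0,0,-0.8],
    [0,0,-0.8],
  ],
  jaw=[0.25,0.5,0.6,0.7,0.85,0.9,0.9,0.9,0.9,0.9],
)

```text
clock: 41.5
position: [0.5622, -0.1292, 0.1346]
ee_rot: [0.707, 0.707, 0.0, 0.0]
ft_force: [0.4, -0.2, 0.2]
grip_width: 0.899
grasp_force: 0.0
```

Call:
jog_arm(
  dr=[
    [0,0,0],
    [0,0,0],
    [0,0,0],
    [0,0,0],
    [0,0,0],
    [0,0,0],
    [0,0,0],
    [0,0,0],
    [0,0,0],
    [0,0,0],
  ],
  translation=[
    [0,0,-0.8],
    [0,0,-0.8],
    [0.4,0,-0.3],
    [0.8,0,0],
    [0.8,0,0],
    [0.8,0,0],
    [0.8,0,0],
    [0.3,0,0],
    [0,0,0],
    [0,0,0],
  ],
  jaw=[1,1,1,1,1,1,1,1,1,1],
)

```text
clock: 42.5
position: [0.5619, -0.0324, 0.1804]
ee_rot: [0.707, 0.707, -0.0, 0.0]
ft_force: [0.8, -0.5, 0.2]
grip_width: 0.999
grasp_force: 0.0
```

```bash
python3 -c "
from h import *
t=cam('top','t6.png');s=cam('scene','s6.png')
T=cv2.imread('pics/t6.png')
e=[.5472,-.2345,-.135]
for y,z in((.105,.086),(.035,.082),(-.035,.066),(-.105,.058)):
  p=proj(t,[e[0]-y*np.sin(e[2]),e[1]+y*np.cos(e[2]),z]);cv2.drawMarker(T,tuple(int(round(v)) for v in p),(255,0,255),0,5,1)
S=cv2.imread('pics/s6.png')[230:350,130:280]
o=np.zeros((590,790,3),np.uint8);o[:325,:720]=cv2.resize(T[160:225,328:472],(720,325),interpolation=cv2.INTER_CUBIC);o[327:587,:325]=cv2.resize(S,(325,260),interpolation=cv2.INTER_CUBIC)
cv2.imwrite('pics/f6.png',o)
"
```

```text
(no output)
```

View pics/f6.png

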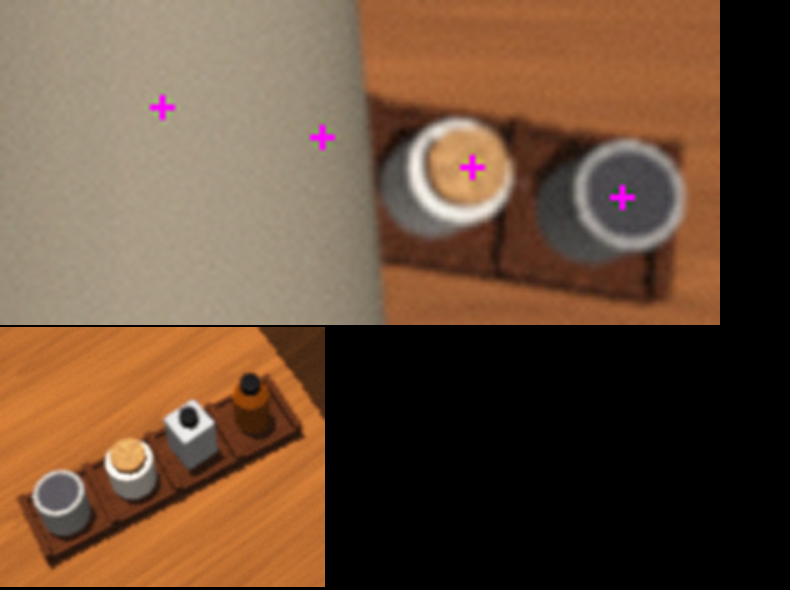

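The scene view shows all four standing upright in their pockets, in reverse order. The jar and tin tops are within a few mm of their pocket-centre markers. In the top view the arm hides the can and bottle.

```bash
python3 -c "
from h import *
print(manip.hand_in())"
```

```text
the job is handed in; nothing more can be done
None
```

I moved all four containers into the empty rack in reverse order (bottle, can, jar, tin from the left) and handed the job in at about 42.6 s; the last pictures show them standing upright in their pockets, but the hand-in returned no verdict.

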